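# Press the retaining cap onto a jeweller's turntable

### The arm

A 6-joint arm with a two-finger parallel gripper is mounted at the origin on the work surface. World frame = base frame: x ahead of the robot, y to its left, z up, the work surface at z = 0. Lengths are in m, angles in rad, forces in N, time in s.
With the tool pointing down it reaches from about 0.275 to 0.75 m from the base axis. Payload 10.2 kg.
Tool frame: the origin (TCP) lies midway between the tips of the shut fingers; the grasp point (between the pads) lies 19 mm behind it; z points along the fingers, y is the line along which they close (so a half turn about z gives the same grasp; the last joint's range is limited). The gripper opens to 88 mm and grips with 3 to 60 N. Pads are 18 mm wide; open, the fingers measure 123 mm over their backs; the gripper's body (75 mm by 187 mm) begins 45 mm behind the grasp point.
Start: joints at [-1.475, 0.313, 1.498, -0, 1.331, -0.223], TCP at [0.165, -0.499, 0.239] pointing down, gripper open.
Joint ranges: [-2.94, 2.94], [-0.97, 2.17], [0.19, 2.56], [-1.23, 4.37], [0.02, 3.11], [-2.88, 2.88]. Speed limits (rad/s): [2.39, 2.39, 3.01, 3.14, 3.14, 3.14].

### API

Orientations are given as a 3x3 rotation matrix whose columns are the frame's x, y, z axes.
In Python, from workcell import arm gives the robot as it stands.
- The arm moves only by the tool jog_arm, never from a script. Its argument "motion" is a list that holds one entry, the list of rows, each a list of 7 numbers: the shift along the tool's x, y, z in mm, then the turn, a rotation vector about the tool's x, y, z in degrees, then the gripper command: -1 is shut, 1 is fully open, values between are in proportion. In form: [[[x, y, z, rx, ry, rz, grip], ...]]. A call has 1 to 20 rows; each row shifts and turns the commanded pose from where the row before left it, along the tool's axes as they then stand; what a row does not reach is not made up. A row lasts 1/12 s, in which the tool goes at most 41.7 mm and 7.16 degrees, less where a joint would pass 70% of its speed; a pose out of reach is approached as far as the arm can. A call is refused whole if a number of a shift passes 41.7 or a number of a turn 7.16, either way. A call with a gripper value outside its range is refused whole. The fingers move at their own pace and stop on an object; "squeeze" is the grip in N (left out, the last holds). Time passes only in rows, so rows that do not move let the fingers close. It gives the time, the measured TCP pose, the force, the opening and the grip force at its end, in the units of the state.
- arm.get_state(): the state, without advancing time (a new reading comes with each control period).
- arm.grab_frame(name): name is "scene" or "top" or "wrist"; returns the picture (420x560x3 uint8, red, green, blue); there is no depth.
- arm.camera_info(name): a dict with "fx", "fy", "cx", "cy" (pixels), "k1" (the pictures are not rectified: a ray, as slopes to the right and down, at radius r is drawn at 1 + k1 r^2 times it, then the intrinsics apply), "origin" and "rotation" of the camera in the world. Camera axes: x right, y up, looking along -z (the intrinsics and any distortion apply to the point x, -y, -z); pixel columns grow to the right and rows downward; lengths in m; the calibration is good to about 2 mm. A picture is of the moment at which its call begins: read the wrist's pose just before it. camera_info takes no time and is no camera call; for the wrist camera it gives the pose at the moment of the call.
- arm.sign_off(): hands the job in; it is judged then, once.
The state is a dict: "time": time; "qpos": joint angles; "qd": joint speeds; "joint_efforts": joint torques, N m; "tcp_pos": TCP position; "tool_rot": TCP orientation; "ft_force": force on the tool from outside, world axes, zero at the start; "wrist_torque": the same for the moment, N m; "finger_gap": finger opening in m; "gripper_force": force on a finger pad.
Only numpy, scipy, OpenCV 4.12 (cv2) and the standard library are available. Lean on these libraries where they do the work, as an engineer would, in place of code of your own. Each camera call takes 0.05 s, during which the arm holds its last target. There are 200 camera calls.

### The job

Take the hat-shaped steel push-on cap from the pine board, start it over the tip of the turntable's plain axle, open end down, and press it straight down until its teeth hold it tight against the brass hub with the spring washer under the tray partly squeezed; do not squeeze that washer flat. Let go and leave the cap upright on the axle, and leave the other bench things where they are.

Things in the scene. Friction and masses are not known exactly. Their poses are not given: they have to be found in the camera images.
- cap_mid (a point): Centre (half-way up, on the axis) of the loose hat-shaped steel push-on cap, 38 mm tall: a flange 36 mm across, 3 mm thick at its foot, and above it a plain round crown 24 mm across with a flat closed top. 75 to 130 g. It starts upright on the pine board: its foot is 19 mm below this point, its top 19 mm above. z axis up through the top.
- cap_teeth (a point): Point on the cap's axis, level with its four small sprung teeth, 6 mm above its foot, inside a bore 11.4 mm wide and 34 mm deep, open below. A push of 2 to 6 N takes the teeth over the axle's taper; they have bitten once the cap's foot is 15.5 mm below the axle tip. From there the cap slides down against a nearly steady drag of about 8 to 12 N, and the teeth hold it against pulling up as firmly.
- board: The fixed pine board, 120 x 120 x 20 mm, on which the cap and a brass ring stand; origin at the centre of its underside, z up.
- axle_tip (a point): Centre of the top end of the fixed upright steel axle in the middle of the turntable, 78 mm above the bench; z axis up. The axle is plain and round, 10 mm across, tapered over its top 6 mm down to 6 mm at the tip.
- stand: The turntable: steel foot 110 mm across, round wooden tray 150 mm across, in its middle a flat brass hub 44 mm across on which the cap's flange must sit. Origin at the centre of its underside, on the axle's line, z up. The hub's top differs with the shims under it: 50 to 60 mm above the bench (28 to 18 mm below the axle tip). The tray's low rim is 3 mm lower than the hub's top.
- axle: The axle again, origin at its lower end on the bench, z up. Under the tray is a spring washer round the axle: the hub gives way 1 mm for each 6 N pressed on it beyond the teeth's drag; at 25 N on the hub the washer is flat and spoiled. Let go, the cap springs back up to 1 mm. It is tight if it then still presses on the hub with over 3 N (washer squeezed over half a millimetre).
- bush: Bystander: short brass ring 24 mm across, 12 mm tall, on a corner of the pine board, origin at the centre of its underside.
- mallet: Bystander: a mallet with a wooden head, 240 mm long, lying on the bench.
- anvil: Bystander: flat steel bench block 75 x 75 x 25 mm.
- jar: Bystander: small glass jar 56 mm across, 60 mm tall.
There are look-alikes about, which are no part of the job. Leave any black or orange look-alike of the part that bears cap_mid alone. Leave any purple or turquoise look-alike of the stand alone.

How it is judged:
By the outcome, as a careful person would: the job done as asked, in the order asked, and still so for the second after the job is handed in, with the robot touching nothing.
It also fails if it takes over 69 s, if anything falls off the work surface, if the arm or the gripper's body presses on something with over 40 N, if the wrist force passes 120 N, or if a joint passes its speed limit or range.

## Working session

There is one attempt and no reset: what is moved stays moved. The work goes in short steps, Python scripts to look and compute and a tool call to move; the robot and the scene stay as the last step left them, time stands still between calls to the robot, and variables do not carry over. Pictures are saved under pics/ and viewed, at most 10 in all, crops included, and the job is handed in when it is done.

Besides the shell and the picture viewer there is one more tool, called after ">>>" by a JSON object that holds its "name" and its "arguments", one argument or row to a line. jog_arm: Moves the arm, as the interface text tells. Its arguments: {"type":"object","properties":{"motion":{"type":"array"},"squeeze":{"type":"number"}},"required":["motion"]}

```bash
mkdir -p pics
cat > h.py <<'E'
import numpy as np, cv2
from workcell import arm
def snap(n,f):
    ci=arm.camera_info(n); im=arm.grab_frame(n); cv2.imwrite(f'pics/{f}.png',im[:,:,::-1]); np.save(f'pics/{f}.npy',{'ci':ci,'im':im},allow_pickle=True); return ci,im
def load(f): d=np.load(f'pics/{f}.npy',allow_pickle=True).item(); return d['ci'],d['im']
def ray(ci,u,v):
    d=np.array([(u-ci['cx'])/ci['fx'],(v-ci['cy'])/ci['fy']]); s=d.copy()
    for _ in range(20): s=d/(1+ci['k1']*(s@s))
    return np.array(ci['rotation'])@np.array([s[0],-s[1],-1.])
def at_z(ci,u,v,z):
    r=ray(ci,u,v); o=np.array(ci['origin']); return o+r*(z-o[2])/r[2]
def proj(ci,p):
    c=np.array(ci['rotation']).T@(np.array(p)-np.array(ci['origin'])); s=np.array([c[0],-c[1]])/-c[2]; s=s*(1+ci['k1']*(s@s))
    return s*[ci['fx'],ci['fy']]+[ci['cx'],ci['cy']]
E
python3 - <<'E'
from h import *
a=snap('top','top0');b=snap('scene','sc0')
for c in (a,b): print(c[0])
print(arm.get_state())
E
```

```text
{'fx': 437.9896224467561, 'fy': 437.9896224467561, 'cx': 278.5389595586325, 'cy': 216.17260360948407, 'k1': -0.08444032923954428, 'origin': array([ 0.4301502 , -0.03301783,  1.28561094]), 'rotation': array([[ 0.02588523,  0.99657088, -0.07859033],
       [-0.99934484,  0.02380756, -0.02725974],
       [-0.02529521,  0.07924446,  0.99653423]])}
{'fx': 409.1765458864529, 'fy': 409.1765458864529, 'cx': 281.11845838675094, 'cy': 206.56964617722622, 'k1': 0.005372397521223031, 'origin': array([1.12671163, 0.31761616, 0.67303206]), 'rotation': array([[-0.48277774, -0.58318638,  0.65331409],
       [ 0.87572831, -0.32580032,  0.35630616],
       [ 0.00505704,  0.74414233,  0.66800196]])}
{'time': 0.1, 'qpos': array([-1.47539923e+00,  3.13392279e-01,  1.49833619e+00,  2.44917852e-05,
        1.33099074e+00, -2.23399995e-01]), 'qd': array([-0.000417  , -0.0012455 , -0.00087973,  0.00117057,  0.00110022,
       -0.00074544]), 'joint_efforts': array([ 2.88466930e-03, -4.02815008e+01, -2.52648872e+01,  6.96102949e-02,
        3.42157111e-02, -6.04452885e-05]), 'tcp_pos': array([ 0.16452167, -0.49833578,  0.23822858]), 'tool_rot': array([[ 9.49614965e-01,  3.13418908e-01, -8.36241869e-05],
       [ 3.13418800e-01, -9.49614339e-01,  1.12369679e-03],
       [ 2.72777094e-04, -1.09328868e-03, -9.99999365e-01]]), 'ft_force': array([-0.83052843,  0.70233196, -0.62294623]), 'wrist_torque': array([-0.01073589,  0.02543275, -0.01188123]), 'gripper_force': 0.0, 'finger_gap': 0.08817887222824798}
```

View pics/top0.png

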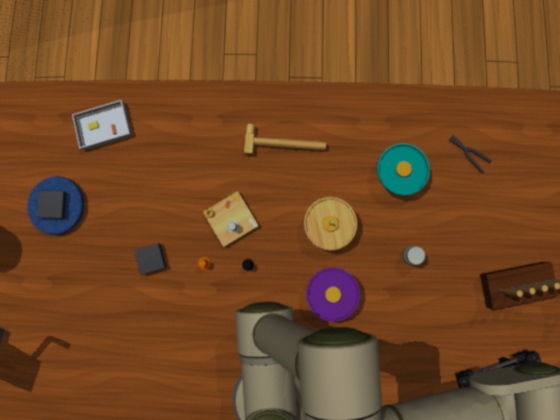

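View pics/sc0.png

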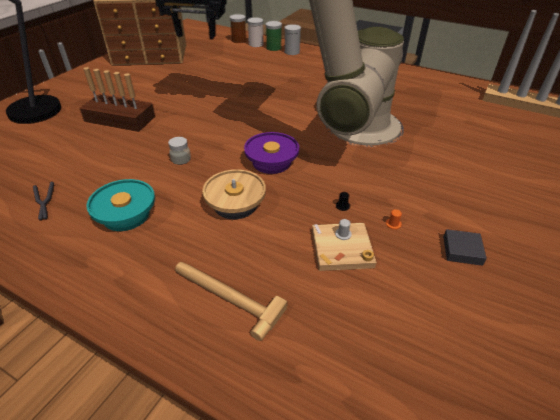

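The top view shows the board at about (232,219), with the steel cap near (234,227) and the ring near (210,213). The wooden turntable is at (330,223). The scene view shows the cap at (344,229) and the axle at (234,184). I'll enlarge both.

Run:
```python
from h import *
_,t=load('top0');_,s=load('sc0')
f=lambda im,x,y,w,h,k: cv2.resize(im[y:y+h,x:x+w],None,fx=k,fy=k,interpolation=cv2.INTER_CUBIC)
A=f(t,200,190,66,60,6);B=f(t,300,190,66,60,6);C=f(s,310,205,80,46,5)[:230,:396];D=f(s,200,165,80,46,5)[:230,:396]
o=np.vstack([np.hstack([A,B]),np.hstack([C,D])]);cv2.imwrite('pics/crop0.png',o[:,:,::-1]);print(o.shape)
```

```text
(590, 792, 3)
```

View pics/crop0.png

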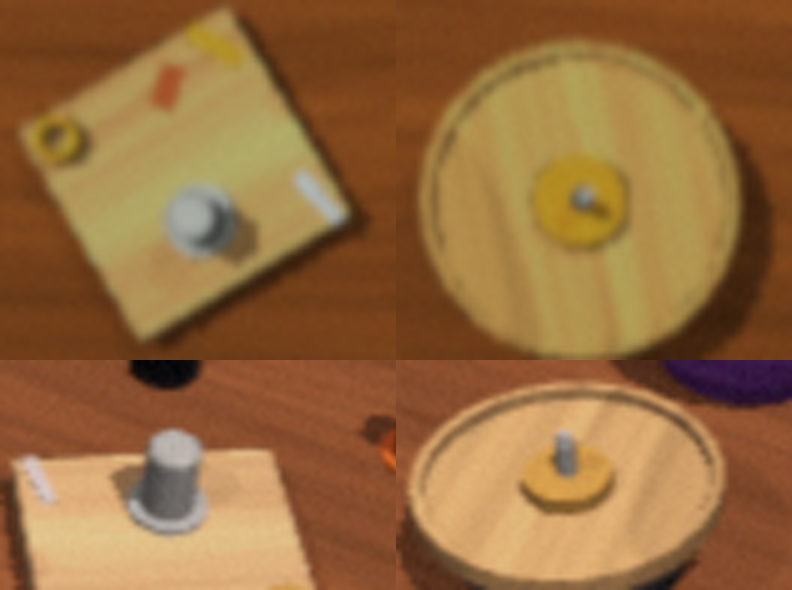

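The crop puts the cap top at about (232.4,225.4) in top and (344.4,220.6) in scene. The axle tip is at about (331.2,222.1) in top and (233.2,179.4) in scene.

Run:
```python
from h import *
t,_=load('top0');s,_=load('sc0')
print('cap',at_z(t,232.4,225.4,.058),at_z(s,344.4,220.6,.058))
print('tip',at_z(t,331.2,222.1,.078),at_z(s,233.2,179.4,.078))
print('ring',at_z(t,209.2,212.6,.032), 'blk',at_z(t,248,264,.02))
st=arm.get_state();R=st['tool_rot']
d=np.array([.47,.08,.2])-st['tcp_pos'];print(R.T@d*1000,arm.camera_info('wrist'))
```

```text
cap [0.49778022 0.12991849 0.058     ] [0.49814765 0.13142126 0.058     ]
tip [ 0.51245907 -0.14569489  0.078     ] [ 0.51600133 -0.14412316  0.078     ]
ring [0.53458458 0.20206468 0.032     ] blk [0.38954315 0.08609131 0.02      ]
[ 471.33767571 -453.41146795   38.85288723] {'fx': 374.62093371669073, 'fy': 374.62093371669073, 'cx': 282.8379814769206, 'cy': 212.2456290747007, 'k1': 0.01915834955356573, 'origin': array([ 0.23795781, -0.47402169,  0.38559779]), 'rotation': array([[ 0.31421128,  0.90696948,  0.28049534],
       [-0.94935089,  0.30081757,  0.0907837 ],
       [-0.00203988, -0.29481377,  0.95555255]])}
```

>>> {"name": "jog_arm", "arguments": {
  "motion": [
    [[27.7,-14.1,1,0,0,0,0.2],[27.7,-14.1,1,0,0,0,0.2],[27.7,-14.1,1,0,0,0,0.2],[27.7,-14.1,1,0,0,0,0.2],[27.7,-14.1,1,0,0,0,0.2],[27.7,-14.1,1,0,0,0,0.2],[27.7,-14.1,1,0,0,0,0.2],[27.7,-14.1,1,0,0,0,0.2],[27.7,-14.1,1,0,0,0,0.2],[27.7,-14.1,1,0,0,0,0.2],[27.7,-14.1,1,0,0,0,0.2],[27.7,-14.1,1,0,0,0,0.2],[27.7,-14.1,1,0,0,0,0.2],[27.7,-14.1,1,0,0,0,0.2],[27.7,-14.1,1,0,0,0,0.2],[27.7,-14.1,1,0,0,0,0.2],[0,0,0,0,0,0,0.2],[0,0,0,0,0,0,0.2],[0,0,0,0,0,0,0.2]]
  ],
  "squeeze": 40
}}

```text
time: 1.68
tcp_pos: [0.5143, -0.1456, 0.2224]
tool_rot: [[0.95, 0.314, -0.001], [0.314, -0.95, 0.0], [-0.001, -0.0, -1.0]]
ft_force: [0.3, 0.6, -1.1]
finger_gap: 0.0531
gripper_force: 0.0
```

Run:
```python
from h import *
s=arm.get_state();print(s['tcp_pos'],s['finger_gap'])
ci,_=snap('wrist','w1');print(proj(ci,[.514,-.145,.078]),proj(ci,s['tcp_pos']))
```

```text
[ 0.51431367 -0.14562901  0.22241269] 0.05305685378079441
[282.59074439 197.19067474] [283.53381528 282.09298591]
```

View pics/w1.png

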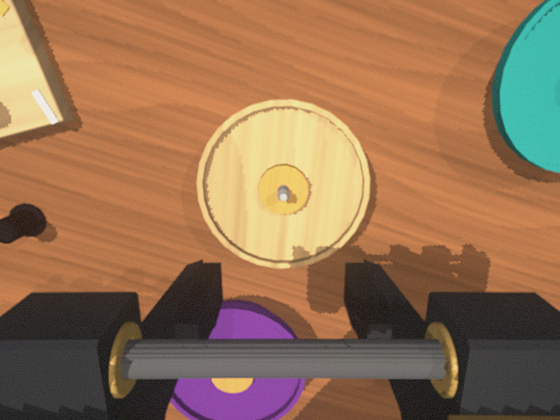

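The wrist view shows the tray centred near (284,185) and the axle tip near (284,196), close to the predicted (282.6,197.2). I'll zoom in and start moving towards the cap.

Run:
```python
from h import *
ci,im=load('w1')
cv2.imwrite('pics/w1c.png',cv2.resize(im[155:225,245:325,::-1],None,fx=8,fy=8,interpolation=cv2.INTER_CUBIC))
R=arm.get_state()['tool_rot'];print(R.T@(np.array([.498,.1305,.16])-arm.get_state()['tcp_pos'])*1000)
```

```text
[  71.12151005 -267.66342129   62.60117771]
```

View pics/w1c.png

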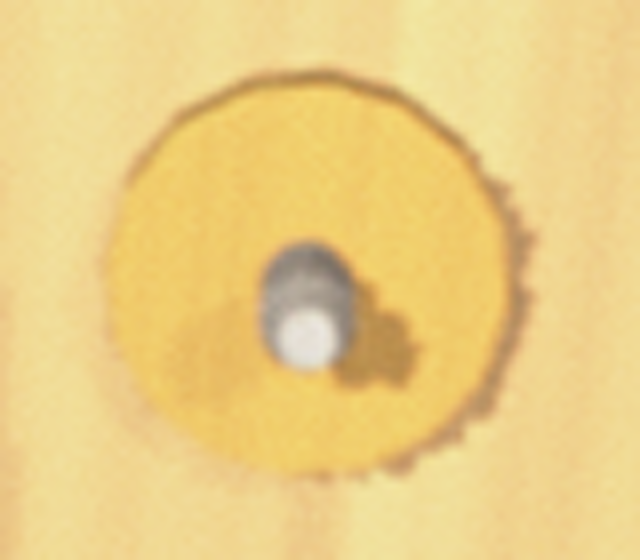

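>>> {"name": "jog_arm", "arguments": {
  "motion": [
    [[7,-26.6,6,0,0,0,0.2],[7,-26.6,6,0,0,0,0.2],[7,-26.6,6,0,0,0,0.2],[7,-26.6,6,0,0,0,0.2],[7,-26.6,6,0,0,0,0.2],[7,-26.6,6,0,0,0,0.2],[7,-26.6,6,0,0,0,0.2],[7,-26.6,6,0,0,0,0.2],[7,-26.6,6,0,0,0,0.2],[7,-26.6,6,0,0,0,0.2],[0,0,0,0,0,0,0.2],[0,0,0,0,0,0,0.2],[0,0,0,0,0,0,0.2]]
  ]
}}

```text
time: 2.82
tcp_pos: [0.498, 0.1279, 0.163]
tool_rot: [[0.95, 0.312, 0.0], [0.312, -0.95, -0.0], [0.0, 0.0, -1.0]]
ft_force: [-0.2, 0.8, -0.3]
finger_gap: 0.0526
gripper_force: 0.0
```

Run:
```python
from h import *
s=arm.get_state();print(s['tcp_pos'],s['finger_gap'])
ci,im=snap('wrist','w2');p=proj(ci,[.498,.1305,.058]);print(p,proj(ci,s['tcp_pos']))
x,y=(p-[50,37]).astype(int);print(x,y)
cv2.imwrite('pics/w2c.png',cv2.resize(im[max(y,0):y+75,max(x,0):x+100,::-1],None,fx=8,fy=8,interpolation=cv2.INTER_CUBIC))
```

```text
[0.49796698 0.12794649 0.16300437] 0.052574925088811876
[279.90975111 210.46944991] [283.51154119 282.1130749 ]
229 173
```

View pics/w2c.png

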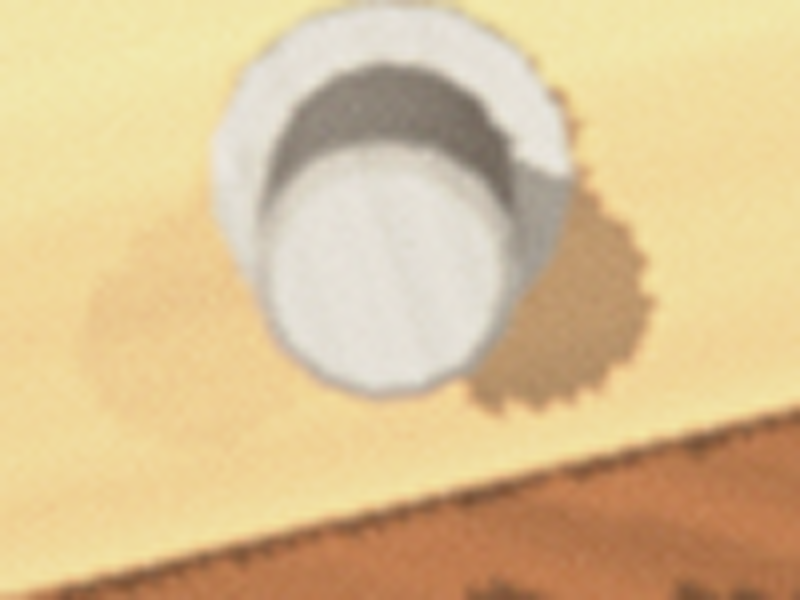

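The tip is at about (282.9,196.8) in w1, with the hub centre near (283.6,188.9). The cap top is at about (276.9,206.1) in w2.

Run:
```python
from h import *
c1,_=load('w1');c2,_=load('w2')
tip=at_z(c1,282.94,196.8,.078);cap=at_z(c2,276.9,206.06,.058);print(tip,cap)
for z in (.05,.055,.06):print(z,proj(c1,[tip[0],tip[1],z]))
s=arm.get_state();print(s['tool_rot'].T@(np.array([cap[0],cap[1],.031])-s['tcp_pos'])*1000, s['tool_rot'].T@(tip-cap)*1000)
```

```text
[ 0.51439708 -0.1451647   0.078     ] [0.5004102 0.1335099 0.058    ]
0.05 [282.97438331 188.60801193]
0.055 [282.96866007 189.97158923]
0.06 [282.96276546 191.37600099]
[  3.91301527  -4.79385268 132.08636749] [-73.60716875 269.14652708 -19.93231003]
```

>>> {"name": "jog_arm", "arguments": {
  "motion": [
    [[2,-2.4,10,0,0,0,0.2],[1.9,-2.4,14,0,0,0,0.2],[0,0,20,0,0,0,0.2],[0,0,20,0,0,0,0.2],[0,0,20,0,0,0,0.2],[0,0,18,0,0,0,0.2],[0,0,14,0,0,0,0.2],[0,0,10,0,0,0,0.2],[0,0,7,0,0,0,0.2],[0,0,0,0,0,0,0.2],[0,0,0,0,0,0,0.2],[0,0,0,0,0,0,-0.4],[0,0,0,0,0,0,-1],[0,0,0,0,0,0,-1],[0,0,0,0,0,0,-1],[0,0,0,0,0,0,-1],[0,0,0,0,0,0,-1]]
  ],
  "squeeze": 40
}}

```text
time: 4.28
tcp_pos: [0.5002, 0.1349, 0.03]
tool_rot: [[0.95, 0.314, 0.001], [0.314, -0.95, -0.0], [0.001, 0.0, -1.0]]
ft_force: [-0.4, -0.8, 2.7]
finger_gap: 0.0226
gripper_force: 40.0
```

Run:
```python
from h import *
s=arm.get_state();print(s)
```

```text
{'time': 4.2833, 'qpos': array([ 3.70373084e-02,  5.64121077e-01,  1.73724797e+00, -9.12665216e-05,
        8.39679653e-01,  1.28896761e+00]), 'qd': array([-0.00025125, -0.00023864,  0.00093824, -0.0008857 , -0.00066391,
        0.00099006]), 'joint_efforts': array([ 1.54774440e-01, -4.28132486e+01, -1.76368904e+01,  1.26265129e-01,
       -1.83358239e-01,  1.99282123e-02]), 'tcp_pos': array([0.50018129, 0.13489681, 0.03002519]), 'tool_rot': array([[ 9.49572280e-01,  3.13547743e-01,  5.46100379e-04],
       [ 3.13547814e-01, -9.49572412e-01, -4.77527540e-05],
       [ 5.03589086e-04,  2.16573272e-04, -9.99999850e-01]]), 'ft_force': array([-0.3880702 , -0.79885084,  2.69937341]), 'wrist_torque': array([-0.03590548,  0.05232906, -0.0097564 ]), 'gripper_force': 39.99997481703758, 'finger_gap': 0.022560901974276938}
```

>>> {"name": "jog_arm", "arguments": {
  "motion": [
    [[0,0,-8,0,0,0,-1],[0,0,-15,0,0,0,-1],[0,0,-20,0,0,0,-1],[0,0,-20,0,0,0,-1],[0,0,-20,0,0,0,-1],[-3.3,12.4,-12,0,0,0,-1],[-7,25.6,0,0,0,0,-1],[-7,25.6,0,0,0,0,-1],[-7,25.6,0,0,0,0,-1],[-7,25.6,0,0,0,0,-1],[-7,25.6,0,0,0,0,-1],[-7,25.6,0,0,0,0,-1],[-7,25.6,0,0,0,0,-1],[-7,25.6,0,0,0,0,-1],[-7,25.6,0,0,0,0,-1],[-5,17.6,0,0,0,0,-1],[-3,10,0,0,0,0,-1],[0,0,0,0,0,0,-1],[0,0,0,0,0,0,-1],[0,0,0,0,0,0,-1]]
  ]
}}

```text
time: 5.95
tcp_pos: [0.5141, -0.144, 0.1248]
tool_rot: [[0.949, 0.314, -0.0], [0.314, -0.949, 0.0], [-0.0, -0.0, -1.0]]
ft_force: [0.2, 1.3, -0.9]
finger_gap: 0.0229
gripper_force: 40.0
```

Run:
```python
from h import *
s=arm.get_state();p=s['tcp_pos'];print(p,s['finger_gap'],s['ft_force'],s['wrist_torque'])
tip=np.array([.5144,-.1452,.078]);print(s['tool_rot'].T@(tip-p)*1000)
ci,w=snap('wrist','w3');sc,b=snap('scene','s3')
print('captop w',proj(ci,p+[0,0,.028]),'foot w',proj(ci,p-[0,0,.01]),'foot s',proj(sc,p-[0,0,.01]),'tip s',proj(sc,tip),'cap top s',proj(sc,p+[0,0,.028]))
x,y=(proj(ci,p+[0,0,.028])-[45,60]).astype(int);u,v=(proj(sc,p)-[30,40]).astype(int);print(x,y,u,v)
A=cv2.resize(w[y:y+112,x:x+80],(400,560),interpolation=cv2.INTER_CUBIC);B=cv2.resize(b[v:v+70,u:u+50],(400,560),interpolation=cv2.INTER_CUBIC)
cv2.imwrite('pics/c3.png',np.hstack([A,B])[:,:,::-1])
```

```text
[ 0.51411157 -0.1440265   0.12478184] 0.022921738632625373 [ 0.17989081  1.30289258 -0.94419721] [0.01560326 0.03603252 0.04588472]
[-0.08874769  1.2278171  46.78124728]
captop w [283.59444553 318.45269038] foot w [283.55683387 271.81455377] foot s [232.52045815 166.30849353] tip s [233.1988955  178.89408756] cap top s [231.25208178 152.50044357]
238 258 202 122
```

View pics/c3.png

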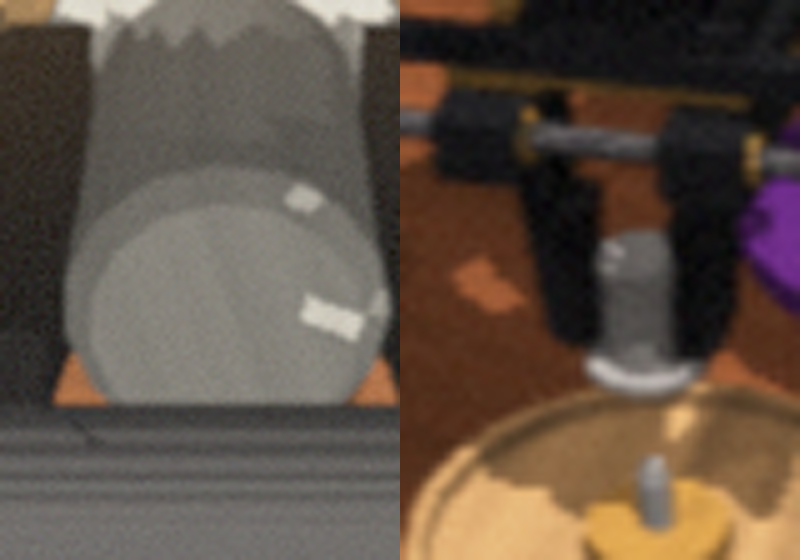

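The crop agrees with the prediction: the axle tip is at scene (233.2,179.1), and the cap foot is centred about (232,166) and upright. I'll make a small correction and descend.

>>> {"name": "jog_arm", "arguments": {
  "motion": [
    [[0.3,0.4,4,0,0,0,-1],[0.3,0.4,8,0,0,0,-1],[0,0,8,0,0,0,-1],[0,0,8,0,0,0,-1],[0,0,5,0,0,0,-1],[0,0,2,0,0,0,-1],[0,0,2,0,0,0,-1],[0,0,2,0,0,0,-1],[0,0,1,0,0,0,-1],[0,0,0,0,0,0,-1],[0,0,0,0,0,0,-1]]
  ],
  "squeeze": 60
}}

```text
time: 6.97
tcp_pos: [0.5151, -0.1458, 0.0849]
tool_rot: [[0.95, 0.313, 0.0], [0.313, -0.95, -0.0], [0.0, 0.0, -1.0]]
ft_force: [1.3, -0.4, -1.8]
finger_gap: 0.0226
gripper_force: 60.0
```

>>> {"name": "jog_arm", "arguments": {
  "motion": [
    [[0,0,1,0,0,0,-1],[0,0,1,0,0,0,-1],[0,0,1,0,0,0,-1],[0,0,1,0,0,0,-1],[0,0,1,0,0,0,-1],[0,0,0,0,0,0,-1],[0,0,0,0,0,0,-1]]
  ]
}}

```text
time: 7.55
tcp_pos: [0.515, -0.1457, 0.0796]
tool_rot: [[0.95, 0.313, -0.0], [0.313, -0.95, 0.0], [-0.0, -0.0, -1.0]]
ft_force: [0.3, -0.6, -1.9]
finger_gap: 0.0225
gripper_force: 60.0
```

>>> {"name": "jog_arm", "arguments": {
  "motion": [
    [[0,0,1,0,0,0,-1],[0,0,1,0,0,0,-1],[0,0,1,0,0,0,-1],[0,0,0,0,0,0,-1]]
  ]
}}

```text
time: 7.88
tcp_pos: [0.5152, -0.1458, 0.077]
tool_rot: [[0.95, 0.313, 0.001], [0.313, -0.95, -0.0], [0.0, 0.0, -1.0]]
ft_force: [-0.9, -0.3, 2.8]
finger_gap: 0.0227
gripper_force: 60.0
```

>>> {"name": "jog_arm", "arguments": {
  "motion": [
    [[0,0,1,0,0,0,-1],[0,0,1,0,0,0,-1],[0,0,1,0,0,0,-1],[0,0,0,0,0,0,-1]]
  ]
}}

```text
time: 8.22
tcp_pos: [0.5148, -0.1456, 0.0732]
tool_rot: [[0.95, 0.313, -0.001], [0.313, -0.95, 0.0], [-0.0, -0.001, -1.0]]
ft_force: [0.3, 0.6, -1.5]
finger_gap: 0.0224
gripper_force: 60.0
```

>>> {"name": "jog_arm", "arguments": {
  "motion": [
    [[0,0,1,0,0,0,-1],[0,0,1,0,0,0,-1],[0,0,0,0,0,0,-1]]
  ]
}}

```text
time: 8.47
tcp_pos: [0.5151, -0.1457, 0.0723]
tool_rot: [[0.95, 0.314, 0.0], [0.314, -0.95, -0.0], [0.0, 0.0, -1.0]]
ft_force: [-2.1, 0.7, 6.7]
finger_gap: 0.0224
gripper_force: 60.0
```

>>> {"name": "jog_arm", "arguments": {
  "motion": [
    [[0,0,1,0,0,0,-1],[0,0,0.5,0,0,0,-1]]
  ]
}}

```text
time: 8.63
tcp_pos: [0.5152, -0.1458, 0.071]
tool_rot: [[0.95, 0.314, 0.001], [0.314, -0.95, -0.0], [0.0, 0.0, -1.0]]
ft_force: [-2.2, 2.2, 9.1]
finger_gap: 0.0223
gripper_force: 60.0
```

>>> {"name": "jog_arm", "arguments": {
  "motion": [
    [[0,0,0.5,0,0,0,-1],[0,0,0.5,0,0,0,-1]]
  ]
}}

```text
time: 8.8
tcp_pos: [0.5152, -0.1458, 0.0701]
tool_rot: [[0.95, 0.314, 0.001], [0.314, -0.95, -0.0], [0.001, 0.001, -1.0]]
ft_force: [-2.5, 2.1, 9.9]
finger_gap: 0.0225
gripper_force: 60.0
```

>>> {"name": "jog_arm", "arguments": {
  "motion": [
    [[0,0,0.5,0,0,0,-1],[0,0,0.5,0,0,0,-1]]
  ]
}}

```text
time: 8.97
tcp_pos: [0.5152, -0.1458, 0.0691]
tool_rot: [[0.95, 0.314, 0.001], [0.314, -0.95, -0.0], [0.001, 0.001, -1.0]]
ft_force: [-3.0, 1.7, 10.1]
finger_gap: 0.0223
gripper_force: 60.0
```

>>> {"name": "jog_arm", "arguments": {
  "motion": [
    [[0,0,0.5,0,0,0,-1],[0,0,0.5,0,0,0,-1],[0,0,0.5,0,0,0,-1]]
  ]
}}

```text
time: 9.22
tcp_pos: [0.5152, -0.1458, 0.0676]
tool_rot: [[0.95, 0.314, 0.001], [0.314, -0.95, -0.0], [0.001, 0.001, -1.0]]
ft_force: [-3.2, 2.3, 9.8]
finger_gap: 0.0221
gripper_force: 60.0
```

>>> {"name": "jog_arm", "arguments": {
  "motion": [
    [[0,0,0.5,0,0,0,-1],[0,0,0.5,0,0,0,-1],[0,0,0.5,0,0,0,-1]]
  ]
}}

```text
time: 9.47
tcp_pos: [0.5152, -0.1458, 0.0661]
tool_rot: [[0.95, 0.314, 0.001], [0.314, -0.95, -0.0], [0.001, 0.001, -1.0]]
ft_force: [-2.2, 1.7, 8.9]
finger_gap: 0.0229
gripper_force: 60.0
```

>>> {"name": "jog_arm", "arguments": {
  "motion": [
    [[0,0,0.5,0,0,0,-1],[0,0,0.5,0,0,0,-1],[0,0,0.5,0,0,0,-1]]
  ]
}}

```text
time: 9.72
tcp_pos: [0.5153, -0.1458, 0.0648]
tool_rot: [[0.95, 0.314, 0.001], [0.314, -0.95, -0.0], [0.001, 0.001, -1.0]]
ft_force: [-3.7, 2.5, 13.5]
finger_gap: 0.0227
gripper_force: 60.0
```

>>> {"name": "jog_arm", "arguments": {
  "motion": [
    [[0,0,0.5,0,0,0,-1],[0,0,0.5,0,0,0,-1]]
  ]
}}

```text
time: 9.88
tcp_pos: [0.5154, -0.1458, 0.0642]
tool_rot: [[0.95, 0.314, 0.001], [0.314, -0.95, -0.001], [0.001, 0.001, -1.0]]
ft_force: [-4.4, 3.3, 17.1]
finger_gap: 0.0229
gripper_force: 60.0
```

>>> {"name": "jog_arm", "arguments": {
  "motion": [
    [[0,0,0.5,0,0,0,-1],[0,0,0.5,0,0,0,-1]]
  ]
}}

```text
time: 10.05
tcp_pos: [0.5154, -0.1459, 0.0636]
tool_rot: [[0.95, 0.314, 0.001], [0.314, -0.95, -0.001], [0.001, 0.001, -1.0]]
ft_force: [-5.4, 4.1, 21.2]
finger_gap: 0.0224
gripper_force: 60.0
```

>>> {"name": "jog_arm", "arguments": {
  "motion": [
    [[0,0,0.5,0,0,0,-1],[0,0,0.3,0,0,0,-1],[0,0,0,0,0,0,-1]]
  ]
}}

```text
time: 10.3
tcp_pos: [0.5156, -0.1459, 0.0631]
tool_rot: [[0.95, 0.314, 0.002], [0.314, -0.95, -0.001], [0.001, 0.001, -1.0]]
ft_force: [-6.0, 3.8, 20.9]
finger_gap: 0.0226
gripper_force: 60.0
```

>>> {"name": "jog_arm", "arguments": {
  "motion": [
    [[0,0,0.4,0,0,0,-1],[0,0,0.2,0,0,0,-1]]
  ]
}}

```text
time: 10.47
tcp_pos: [0.5157, -0.1459, 0.0628]
tool_rot: [[0.95, 0.314, 0.002], [0.314, -0.95, -0.001], [0.002, 0.002, -1.0]]
ft_force: [-7.1, 4.0, 24.8]
finger_gap: 0.0224
gripper_force: 60.0
```

>>> {"name": "jog_arm", "arguments": {
  "motion": [
    [[0,0,-0.6,0,0,0,-1],[0,0,-0.6,0,0,0,-1],[0,0,0,0,0,0,0.2],[0,0,0,0,0,0,0.2],[0,0,0,0,0,0,0.2],[0,0,0,0,0,0,0.2],[0,0,0,0,0,0,0.2],[0,0,0,0,0,0,0.2]]
  ]
}}

```text
time: 11.13
tcp_pos: [0.5149, -0.1457, 0.0613]
tool_rot: [[0.95, 0.313, -0.0], [0.313, -0.95, 0.0], [-0.0, -0.0, -1.0]]
ft_force: [0.0, -0.2, -0.3]
finger_gap: 0.0529
gripper_force: 0.0
```

>>> {"name": "jog_arm", "arguments": {
  "motion": [
    [[0,0,-5,0,0,0,0.2],[0,0,-12,0,0,0,0.2],[0,0,-20,0,0,0,0.2],[0,0,-25,0,0,0,0.2],[0,0,-25,0,0,0,0.2],[0,0,-25,0,0,0,0.2],[0,0,-25,0,0,0,0.2],[0,0,-20,0,0,0,0.2],[0,0,0,0,0,0,0.2],[0,0,0,0,0,0,0.2],[0,0,0,0,0,0,0.2]]
  ]
}}

```text
time: 12.05
tcp_pos: [0.5146, -0.1455, 0.2175]
tool_rot: [[0.95, 0.313, -0.001], [0.313, -0.95, 0.001], [-0.001, -0.001, -1.0]]
ft_force: [0.7, 0.5, -0.2]
finger_gap: 0.0529
gripper_force: 0.0
```

Run:
```python
from h import *
ci,w=snap('wrist','w4');sc,b=snap('scene','s4')
x,y=240,145
A=cv2.resize(w[y:y+112,x:x+80],(400,560),interpolation=cv2.INTER_CUBIC);B=cv2.resize(b[150:220,210:260],(400,560),interpolation=cv2.INTER_CUBIC)
cv2.imwrite('pics/c4.png',np.hstack([A,B])[:,:,::-1])
for z in (.053,.054,.055,.056): print(z,[proj(c,[.5146,-.1453,z+.038]) for c in (ci,sc)])
```

```text
0.053 [array([283.33341645, 202.93027212]), array([232.70647553, 174.52391298])]
0.054 [array([283.33222155, 203.29025339]), array([232.67467285, 174.18187761])]
0.055 [array([283.33101859, 203.6526676 ]), array([232.64282514, 173.8393616 ])]
0.056 [array([283.32980749, 204.01753952]), array([232.6109323 , 173.49636391])]
```

View pics/c4.png

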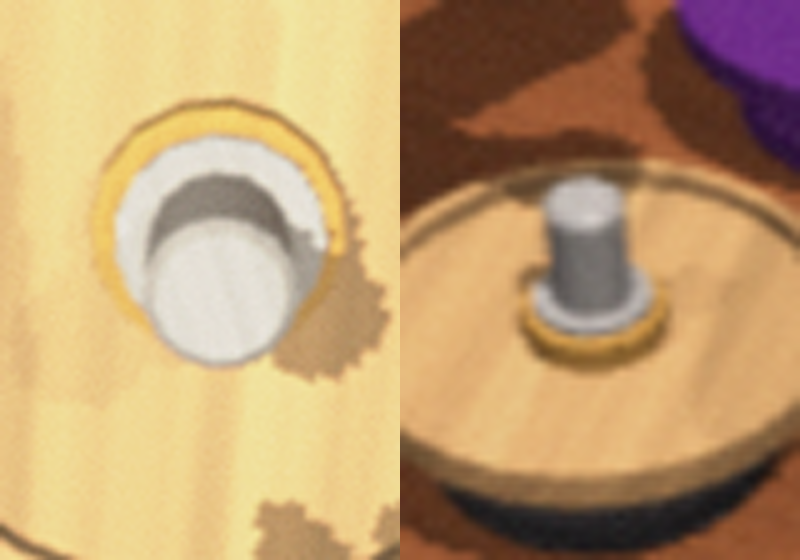

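The cap stands upright on the axle, with its flange flat on the brass hub. The peak press was about 25 N, of which roughly 15 N was on the hub.

```bash
python3 -c "
from workcell import arm
print(arm.sign_off())"
```

```text
the job is handed in; nothing more can be done
None
```

The job is handed in: the cap is pressed onto the axle, upright and seated on the brass hub. I judge the washer partly squeezed, about 2.5 mm and 15 N at the peak, from the force readings. The gripper is clear, and the clock read about 12 s of the 69 s allowed.

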